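# Clamp a glued-up pair of boards to the bench

## Robot

A 7-joint arm with a two-finger parallel gripper is mounted at the origin on the work surface. World frame = base frame: x ahead of the robot, y to its left, z up, the work surface at z = 0. Lengths are in mm, angles in rad, forces in N, time in s.
With the tool pointing down it reaches from about 400 to 850 mm from the base axis. Payload 4.4 kg.
Tool frame: the origin (TCP) lies at the very end of the fingers, on their centre line; the grasp point (between the pads) lies 19 mm behind it; z points along the fingers, y is the direction in which the jaws open and shut (so a half turn about z gives the same grasp; the last joint's range is limited). The gripper opens to 94 mm and grips with 3 to 60 N. Pads are 16 mm wide; open, the fingers measure 119 mm over their backs; the gripper's body (75 mm by 177 mm) begins 78 mm behind the grasp point.
Start: joints at [1.086, 0.628, 0.038, 1.517, -0.027, 0.996, -0.02], TCP at [264.362, -593.828, 185.078] pointing down, gripper open.
Joint ranges: [-3.06, 3.06], [-0.37, 2.12], [-1.25, 1.32], [0.18, 2.47], [-1.1, 4.24], [0.23, 1.98], [-2.94, 2.94]. Speed limits (rad/s): [2.57, 2.57, 3.14, 3.14, 3.14, 3.14, 3.14].

## Interface

Orientations are given as a unit quaternion [x, y, z, w].
In Python, from cell import sensors, capture, workorder gives the robot as it stands. The module is installed in compiled form; this text tells all that it offers.
- The arm moves only by the tool drive_tool, never from a script. Its argument "motion" is a list of rows, each an object with "gripper": the opening, from 0 (shut) to 1 (fully open); "travel": the shift along the world's x, y, z scaled (see below), a list of three; "turn": the turn about the world's z scaled (see below). A call has exactly 8 rows; each row is the pose to reach, as a shift and turn from the pose measured when the call began; what a row does not reach only later rows make up. The controller multiplies each number of a shift by 0.15 m and each number of a turn by 30 degrees. A row lasts 1/10 s, in which the tool goes at most 50 mm and 8.59 degrees, less where a joint would pass 70% of its speed; a pose out of reach is approached as far as the arm can. A call with a number of a shift or a turn outside -1 to 1 is refused whole. A call with a gripper value outside its range is refused whole. The fingers move at their own pace and stop on an object; "squeeze" is the grip in N (left out, the last holds). Time passes only in rows, so rows that repeat a pose let the fingers close, or fill a call up. It gives the time, the measured TCP pose, the force and the opening at its end, in the units of the state.
- sensors.get_state(): the state, without advancing time (a new reading comes with each control period).
- capture(name): name is "scene" or "top" or "wrist"; returns a dict with "pixels" (384x512x3 uint8, blue, green, red), "vfov" (degrees; the focal length in pixels is half the picture's height over the tangent of half this angle, whatever the lens; pixels are square), "cx", "cy" (the principal point, pixels), "view" (4x4, takes a point from world to camera coordinates); the wrist camera has in their place "T_tool_cam" (4x4, takes a point from camera to tool coordinates, whose origin is the TCP and whose axes are the flange's). Camera axes: x right, y up, looking along -z (the intrinsics and any distortion apply to the point x, -y, -z); pixel columns grow to the right and rows downward; lengths in mm; the calibration is good to about 2 mm. The wrist camera is an equidistant fisheye: a pixel r from the principal point sees the ray r / f radians off the axis. A picture is of the moment at which its call begins: read the wrist's pose just before it. There is no depth.
- workorder.hand_in(): hands the job in, once; it reports no verdict.
The state is a dict: "t": time; "q": joint angles; "joint_vel": joint speeds; "joint_torque": joint torques, N m; "tool_pos": TCP position; "tool_rot": TCP orientation; "contact_force": force on the tool from outside, world axes, zero at the start; "ft_torque": the same for the moment, N m; "gripper_width": finger opening in mm.
Only numpy, scipy, OpenCV 4.12 (cv2) and the standard library are available. Lean on these libraries where they do the work, as an engineer would, in place of code of your own. Each camera call takes 0.05 s, during which the arm holds its last target. There are 200 camera calls.

## Task

Two bench clamps stand on the joiner's bench; only one of them has the glued-up pair of boards lying under its jaw. On that clamp, push the sliding jaw down its bar until its pad bears firmly on the boards and the jaw tilts and binds, and only then screw the T-handle clockwise (seen from above) by about a quarter turn, so the boards are held tight. Do not shift the boards, and let go.

Things in the scene. Friction and masses are not known exactly. Their poses are not given: they have to be found in the camera images.
- boards: The work: two boards glued face to face, lying loose on the bench under the clamp's pad, together 62 x 200 x 44 mm (own x, y, z), dark wood on reddish-brown wood, 0.45 kg. Origin: centre of the underside; long side along its y.
- clamp: The clamp over the boards, fixed to the bench. Origin: foot of its upright steel bar, on the bench; own x points along the jaw's arm towards the screw, whose axis is at x = 90 mm; z up. Bar 20 x 9 mm (cap 23 x 12), top 168 mm above the bench. The arm is 18 mm wide. A second clamp just like it stands idle, with nothing under its jaw.
- heel (a point): Where to push the jaw down: middle of the flat top of its heel, a steel tab 34 x 34 mm behind the bar, 36 mm from the bar's axis; x along the arm to the screw, z up. Some 8 N slides the jaw; it stays where left. With the pad on the boards this point is about 100 mm above the bench; pushing on with 15 to 25 N in all tilts the jaw by 1 to 3 degrees and it stays bound.
- handle (a point): Centre of the wooden T-handle bar on the screw: 64 mm long (its x), 13 mm thick (its y), 18 mm tall, 41 mm above the jaw's top, about 142 mm above the bench when the pad is on the boards. Below it a hub 20 mm across, 22 to 9 mm under this point, and a 12 mm spindle. Grip it across its thickness from above; turning takes 0.1 to 0.2 N m.
- pad: The round black pad, 32 mm across, under the jaw on the screw's axis. Origin: centre of its underside, the face that presses on the boards (their top is 44 mm above the bench).
- travel (a joint): How far the jaw has slid down its bar from its highest place, m, growing downwards, 0 to 0.09. The pad meets the boards at about 0.050.
- tilt (a joint): Tilt of the jaw on its bar, rad, 0 = square, growing as the pad end is pushed up; springy, about 30 N m per rad.
- screw (a joint): Turn of the T-handle, rad, growing clockwise seen from above; starts at 0 to 0.2, stops at 2.4. It moves the pad 2.5 mm down per rad relative to the jaw, so with the pad on the boards the handle keeps its height and the jaw tilts. It stays where it is left.
Things that resemble listed ones, but are neither listed nor needed, are in the scene too. What is shaped like the boards but blue or pink is not meant. Leave any pink look-alike of the clamp alone.

How it is judged:
By the outcome, as a careful person would: the job done as asked, in the order asked, and still so for the second after the job is handed in, with the robot touching nothing.
It also fails if it takes over 53 s, if anything falls off the work surface, if the arm or the gripper's body presses on something with over 40 N, if the wrist force passes 120 N, or if a joint passes its speed limit or range.

## Working session

There is one attempt and no reset: what is moved stays moved. The work goes in short steps, Python scripts to look and compute and a tool call to move; the robot and the scene stay as the last step left them, time stands still between calls to the robot, and variables do not carry over. Pictures are saved under pics/ and viewed, about 8 in all and at most 12, crops included, and the job is handed in when it is done.

Besides the shell and the picture viewer there is one more tool, called after ">>>" by a JSON object that holds its "name" and its "arguments", one argument or row to a line. drive_tool: Moves the arm, as the interface text tells. Shifts and turns lie within -1 to 1; 1 stands for 0.15 m of shift or 30 degrees of turn. Its arguments: {"type":"object","properties":{"motion":{"type":"array"},"squeeze":{"type":"number"}},"required":["motion"]}

```bash
mkdir -p pics
cat > h.py <<'E'
import numpy as np, cv2
from cell import sensors, capture, workorder
def ray(c,u,v):
    f=c['pixels'].shape[0]/2/np.tan(np.radians(c['vfov'])/2)
    V=np.array(c['view']);R=V[:3,:3];o=-R.T@V[:3,3]
    d=R.T@np.array([(u-c['cx'])/f,-(v-c['cy'])/f,-1]);return o,d/np.linalg.norm(d)
def onz(c,u,v,z):
    o,d=ray(c,u,v);return o+d*(z-o[2])/d[2]
def proj(c,p):
    f=c['pixels'].shape[0]/2/np.tan(np.radians(c['vfov'])/2)
    V=np.array(c['view']);q=V[:3,:3]@np.array(p,float)+V[:3,3]
    return np.array([c['cx']-f*q[0]/q[2],c['cy']+f*q[1]/q[2]])
def tri(c1,p1,c2,p2):
    a,d=ray(c1,*p1);b,e=ray(c2,*p2)
    s=np.linalg.lstsq(np.c_[d,-e],b-a,rcond=None)[0]
    x,y=a+s[0]*d,b+s[1]*e;return (x+y)/2,np.linalg.norm(x-y)
E
python3 - <<'E'
from h import *
import pickle
s=sensors.get_state();print(s)
cs={n:capture(n) for n in('scene','top')}
pickle.dump(cs,open('c0.pkl','wb'))
for n,c in cs.items():
    cv2.imwrite(f'pics/{n}0.png',cv2.resize(c['pixels'],(800,600),interpolation=cv2.INTER_CUBIC)); print(n,c['vfov'],c['cx'],c['cy'],ray(c,c['cx'],c['cy']), [k for k in c])
E
```

```text
{'t': 0.0, 'q': array([ 1.08618656,  0.62935611,  0.03846289,  1.51834809, -0.02699851,
        0.99631908, -0.01999109]), 'joint_vel': array([-0.00083521,  0.00113747,  0.00057822, -0.00039799, -0.00137951,
        0.00117052,  0.00019956]), 'joint_torque': array([-8.57432078e-04, -5.49746382e+01,  1.14313625e+00, -1.86636525e+01,
       -5.22477482e-02,  2.34922586e-02,  1.43100779e-04]), 'tool_pos': array([ 264.06211322, -593.16761329,  184.15446842]), 'tool_rot': array([ 9.78155056e-01,  2.07874415e-01, -2.17790940e-04, -9.30868137e-04]), 'contact_force': array([ 0.31986912, -0.4238086 , -0.00688306]), 'ft_torque': array([0.04526785, 0.04039254, 0.01176479]), 'gripper_width': 94.19852430295798}
scene 43.12872274077896 252.30513920222668 188.59723152369907 (array([1560.36997735,  175.24772408,  948.80284997]), array([-0.78133809, -0.21931744, -0.58430356])) ['pixels', 'vfov', 'cx', 'cy', 'view']
top 48.850259962174476 246.48792052805743 193.1758831249874 (array([ 398.98480845,  -93.79083049, 1281.22148912]), array([ 0.0507672 , -0.0268497 , -0.99834953])) ['pixels', 'vfov', 'cx', 'cy', 'view']
```

View pics/scene0.png

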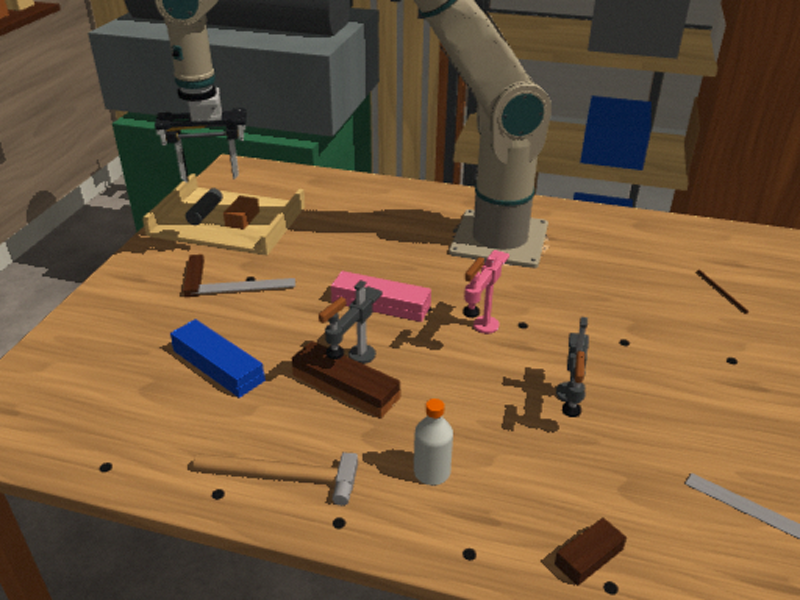

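View pics/top0.png

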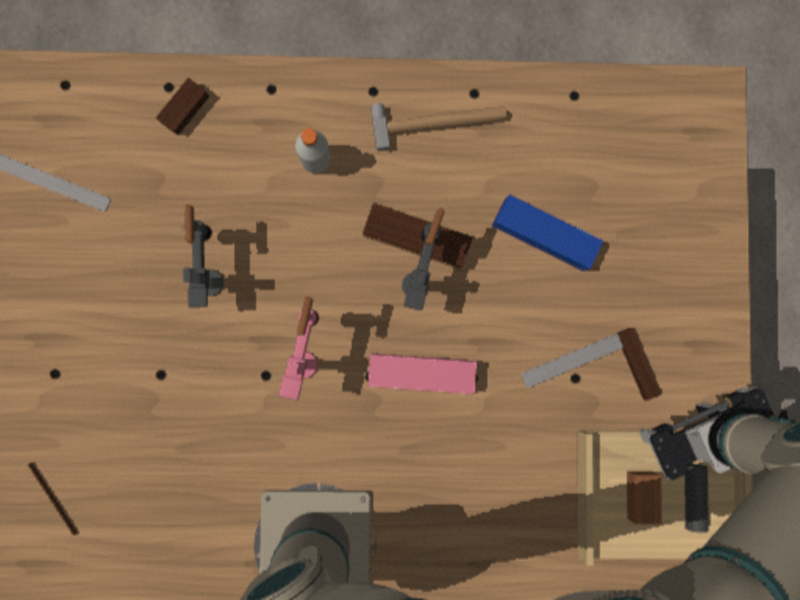

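Scene: the clamp candidates are the dark one at (350,320) with dark boards under its jaw at (345,378), an idle dark one at (577,365), and a pink one at (487,290) which is excluded. In the top view these are (425,255), (198,255) and (303,345). The one at top (425,255) fits, since the dark boards lie under its pad. I'll confirm with an enlarged crop.

Run:
```python
from h import *
import pickle
cs=pickle.load(open('c0.pkl','rb'))
t=cs['top']['pixels'][122:206,226:310]; s=cs['scene']['pixels'][172:272,180:260]
a=cv2.resize(t,(470,470),interpolation=cv2.INTER_CUBIC) # scale 5.595
b=cv2.resize(s,(320,400),interpolation=cv2.INTER_CUBIC) # scale 4
o=np.zeros((470,790,3),np.uint8);o[:,:470]=a;o[:400,470:]=b
cv2.imwrite('pics/crop.png',o)
```

```text
(no output)
```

View pics/crop.png

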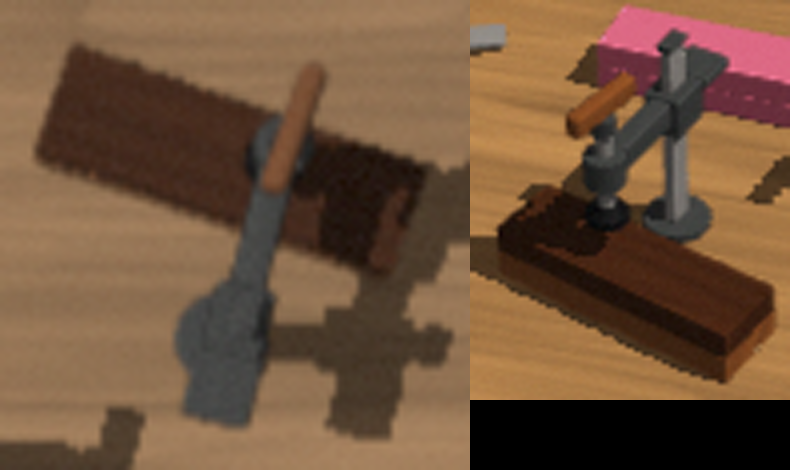

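The crop confirms it: a dark two-board stack lies under this clamp's pad. In the crop, the handle runs (315,70)–(272,185) and the heel is near (218,398).

Run:
```python
from h import *
import pickle
cs=pickle.load(open('c0.pkl','rb'));T,S=cs['top'],cs['scene']
def hm(c,x0,x1,y0,y1):
    h=cv2.cvtColor(c['pixels'],cv2.COLOR_BGR2HSV)[y0:y1,x0:x1].astype(int)
    return h
# crop -> orig
tc=lambda x,y:(226+x/5.595-.4,122+y/5.595-.4); sc=lambda x,y:(180+(x-470)/4-.4,172+y/4-.4)
H,e=tri(T,tc(294,127),S,sc(600,104));print('handle c',H,e)
for z in (H[2],):
    A,B=onz(T,*tc(315,68),z),onz(T,*tc(270,186),z);print('ends',A,B,np.linalg.norm(A-B),np.degrees(np.arctan2(*(A-B)[1::-1])))
hl,e=tri(T,tc(218,400),S,sc(712,62));print('heel',hl,e)
# heel corners at z=hl
zz=H[2]-41
for z in (zz,):
  for p in [(183,412),(248,425),(192,375),(258,385),(268,290),(280,190),(235,280),(247,190)]: print(p,onz(T,*tc(*p),z))
b=onz(S,*sc(675,40),168);print('barcap',b)
for p in [(75,45),(427,165),(387,275),(37,158)]:print('board',onz(T,*tc(*p),44))
print('base disc',onz(T,*tc(215,335),5),onz(S,*sc(677,218),5))
```

```text
handle c [ 586.91974002 -208.03006669  169.29413193] 3.2416961188019506
ends [ 614.84648229 -216.28402934  169.29413193] [ 558.12516408 -195.24206156  169.29413193] 60.49853178463931 -20.353396468279566
heel [ 458.28137546 -172.96140615  122.5683814 ] 3.460896521496925
(183, 412) [ 452.34726381 -157.16933519  128.29413193]
(248, 425) [ 446.35276642 -189.02569362  128.29413193]
(192, 375) [ 470.50560609 -161.4147018   128.29413193]
(258, 385) [ 465.98995427 -193.78116429  128.29413193]
(268, 290) [ 512.69462025 -198.35685021  128.29413193]
(280, 190) [ 562.08562851 -203.92040319  128.29413193]
(235, 280) [ 517.40492043 -182.11405201  128.29413193]
(247, 190) [ 561.85709645 -187.6762321   128.29413193]
barcap [ 500.35141094 -184.86653115  168.        ]
board [ 649.4408899  -103.04489785   44.        ]
board [ 588.39431663 -289.73914348   44.        ]
board [ 529.75232789 -268.78631929   44.        ]
board [589.14234989 -83.72251777  44.        ]
base disc [ 500.01365194 -180.93547076    5.        ] [ 500.97263232 -187.2853431     5.        ]
```

>>> {"name": "drive_tool", "arguments": {
  "motion": [
    {"gripper": 1,"travel": [0.1,0.17,0.1],"turn": 0.17},
    {"gripper": 1,"travel": [0.2,0.33,0.2],"turn": 0.33},
    {"gripper": 1,"travel": [0.3,0.5,0.3],"turn": 0.5},
    {"gripper": 1,"travel": [0.4,0.67,0.4],"turn": 0.67},
    {"gripper": 1,"travel": [0.5,0.83,0.5],"turn": 0.83},
    {"gripper": 1,"travel": [0.6,1,0.5],"turn": 1},
    {"gripper": 1,"travel": [0.6,1,0.5],"turn": 1},
    {"gripper": 1,"travel": [0.6,1,0.5],"turn": 1}
  ]
}}

```text
t: 0.9
tool_pos: [354.1, -442.4, 258.5]
tool_rot: [0.891, 0.455, -0.001, -0.001]
contact_force: [0.2, -0.5, -1.2]
gripper_width: 93.7
```

>>> {"name": "drive_tool", "arguments": {
  "motion": [
    {"gripper": 0,"travel": [0.1,0.17,0],"turn": 0.1},
    {"gripper": 0,"travel": [0.2,0.33,0],"turn": 0.2},
    {"gripper": 0,"travel": [0.3,0.5,0],"turn": 0.3},
    {"gripper": 0,"travel": [0.4,0.67,0],"turn": 0.4},
    {"gripper": 0,"travel": [0.5,0.83,0],"turn": 0.5},
    {"gripper": 0,"travel": [0.55,1,0],"turn": 0.5},
    {"gripper": 0,"travel": [0.55,1,0],"turn": 0.5},
    {"gripper": 0,"travel": [0.55,1,0],"turn": 0.5}
  ]
}}

```text
t: 1.7
tool_pos: [435.8, -293.4, 257.8]
tool_rot: [0.824, 0.567, -0.002, -0.001]
contact_force: [-1.0, -1.1, -0.4]
gripper_width: 33.6
```

>>> {"name": "drive_tool", "arguments": {
  "motion": [
    {"gripper": 0,"travel": [0.03,0.17,0],"turn": 0},
    {"gripper": 0,"travel": [0.06,0.33,0],"turn": 0},
    {"gripper": 0,"travel": [0.09,0.5,0],"turn": 0},
    {"gripper": 0,"travel": [0.12,0.67,0],"turn": 0},
    {"gripper": 0,"travel": [0.15,0.75,0],"turn": 0},
    {"gripper": 0,"travel": [0.15,0.75,0],"turn": 0},
    {"gripper": 0,"travel": [0.15,0.75,0],"turn": 0},
    {"gripper": 0,"travel": [0.15,0.75,0],"turn": 0}
  ]
}}

```text
t: 2.5
tool_pos: [457.8, -182.9, 257.6]
tool_rot: [0.825, 0.565, -0.002, -0.001]
contact_force: [-0.4, -0.1, -0.1]
gripper_width: 0.3
```

```bash
cat >> h.py <<'E'
from scipy.spatial.transform import Rotation as Rn
def wcam():
    s=sensors.get_state();c=capture('wrist')
    T=np.eye(4);T[:3,:3]=Rn.from_quat(s['tool_rot']).as_matrix();T[:3,3]=s['tool_pos']
    c['W']=T@np.array(c['T_tool_cam']);c['s']=s;return c
def wray(c,u,v):
    f=c['pixels'].shape[0]/2/np.tan(np.radians(c['vfov'])/2)
    x,y=u-c['cx'],v-c['cy'];r=np.hypot(x,y)+1e-9;t=r/f
    d=np.array([np.sin(t)*x/r,-np.sin(t)*y/r,-np.cos(t)]);return c['W'][:3,3],c['W'][:3,:3]@d
def wonz(c,u,v,z):
    o,d=wray(c,u,v);return o+d*(z-o[2])/d[2]
def wproj(c,p):
    f=c['pixels'].shape[0]/2/np.tan(np.radians(c['vfov'])/2)
    q=c['W'][:3,:3].T@(np.array(p,float)-c['W'][:3,3]);n=np.hypot(q[0],q[1]);t=np.arctan2(n,-q[2])
    return np.array([c['cx']+f*t*q[0]/n,c['cy']-f*t*q[1]/n])
E
python3 - <<'E'
from h import *
import pickle
c=wcam();pickle.dump(c,open('w1.pkl','wb'))
print(c['T_tool_cam'],c['vfov'],c['cx'],c['cy'],c['s']['q'])
p=cv2.resize(c['pixels'],(768,576),interpolation=cv2.INTER_CUBIC)
for q in [(587,-208,169),(465,-176,127),(500,-185,168)]: print(wproj(c,q)*1.5)
cv2.imwrite('pics/w1.png',p)
E
```

```text
[[-1.60807690e-03  9.73941331e-01  2.26794396e-01  6.59058961e+01]
 [ 9.99998616e-01  1.66294912e-03 -5.08839866e-05 -5.42635118e-01]
 [-4.26705558e-04  2.26794000e-01 -9.73942657e-01 -1.99121886e+02]
 [ 0.00000000e+00  0.00000000e+00  0.00000000e+00  1.00000000e+00]] 65.70646984690485 257.013757094678 193.15445193508504 [ 0.51172968  0.32992425 -0.25556841  1.83526821  0.09957209  0.9932698
 -0.15422889]
[574.04982018 255.32764081]
[392.55460614 263.63377957]
[447.4875676  268.07694596]
```

View pics/w1.png

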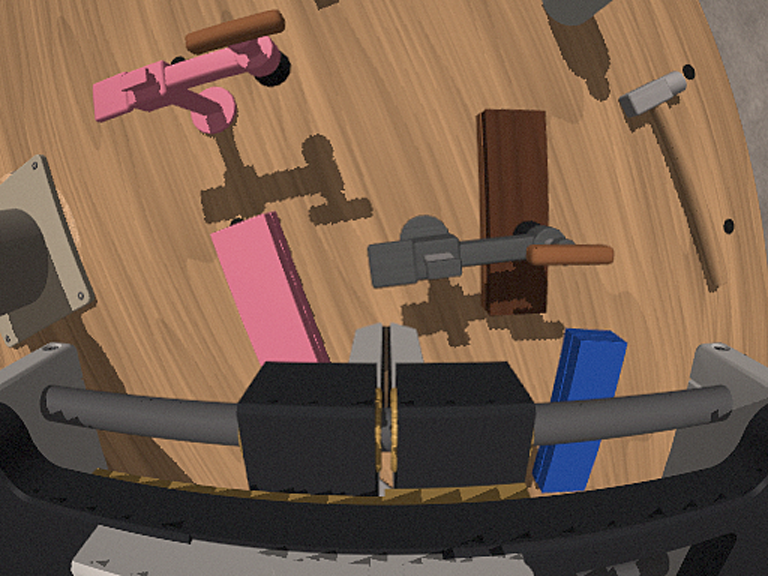

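The wrist view shows the target clamp: heel left edge at (369,246)–(374,287), collar and bar cap near (437,257), handle (527,254)–(614,254).

Run:
```python
from h import *
import pickle
c=pickle.load(open('w1.pkl','rb'))
h=cv2.cvtColor(c['pixels'],cv2.COLOR_BGR2HSV).astype(int)
m=((h[...,0]<14)&(h[...,1]>130)&(h[...,2]>100)).astype(np.uint8);m[:155]=0;m[185:]=0;m[:,:345]=0;m[:,415:]=0
n,l,st,ce=cv2.connectedComponentsWithStats(m);k=1+np.argmax(st[1:,4]);print('handle blob',st[k],ce[k]*1.5)
ys,xs=np.where(l==k);H=np.array([wonz(c,x,y,174)[:2] for x,y in zip(xs,ys)])
r=cv2.minAreaRect(H.astype(np.float32));print(r,H.mean(0))
for z in(165,169,173):print(z,wonz(c,*ce[k],z))
for p in [(369,246),(374,287),(412,238),(418,281),(371,266)]:print(p,wonz(c,p[0]/1.5,p[1]/1.5,127))
for p in [(427,254),(455,252),(454,262),(425,262)]:print('cap',p,wonz(c,p[0]/1.5,p[1]/1.5,168))
for p in [(479,113),(545,110),(547,313),(486,315)]:print('board',p,wonz(c,p[0]/1.5,p[1]/1.5,44))
```

```text
handle blob [353 163  56  13 644] [570.30745342 253.10636646]
((584.511962890625, -204.76699829101562), (12.615195274353027, 63.59145736694336), 69.80402374267578) [ 583.33922008 -204.18201049]
165 [ 586.14834196 -206.69282137  165.        ]
169 [ 584.72025787 -205.51952269  169.        ]
173 [ 583.29217378 -204.34622401  173.        ]
(369, 246) [ 453.4438735  -157.19865096  127.        ]
(374, 287) [ 445.43188892 -187.69245325  127.        ]
(412, 238) [ 485.44166232 -163.13345448  127.        ]
(418, 281) [ 478.18853673 -195.37841046  127.        ]
(371, 266) [ 449.26629653 -171.83235473  127.        ]
cap (427, 254) [ 490.5039033  -171.30733147  168.        ]
cap (455, 252) [ 508.31686084 -176.64863737  168.        ]
cap (454, 262) [ 505.44757299 -182.70777855  168.        ]
cap (425, 262) [ 487.4270433  -175.82977359  168.        ]
board (479, 113) [587.04280513 -85.40263403  44.        ]
board (545, 110) [ 650.80419108 -101.77392471   44.        ]
board (547, 313) [ 588.28864482 -291.98294206   44.        ]
board (486, 315) [ 528.07322787 -270.15213761   44.        ]
```

>>> {"name": "drive_tool", "arguments": {
  "motion": [
    {"gripper": 0,"travel": [0.05,0.045,-0.15],"turn": 0},
    {"gripper": 0,"travel": [0.05,0.045,-0.3],"turn": 0},
    {"gripper": 0,"travel": [0.05,0.045,-0.45],"turn": 0},
    {"gripper": 0,"travel": [0.05,0.045,-0.6],"turn": 0},
    {"gripper": 0,"travel": [0.05,0.045,-0.7],"turn": 0},
    {"gripper": 0,"travel": [0.05,0.045,-0.76],"turn": 0},
    {"gripper": 0,"travel": [0.05,0.045,-0.76],"turn": 0},
    {"gripper": 0,"travel": [0.05,0.045,-0.76],"turn": 0}
  ]
}}

```text
t: 3.35
tool_pos: [465.7, -176.3, 144.0]
tool_rot: [0.825, 0.565, -0.002, -0.001]
contact_force: [0.1, 0.6, 1.4]
gripper_width: 0.3
```

>>> {"name": "drive_tool", "arguments": {
  "motion": [
    {"gripper": 0,"travel": [0,0,-0.02],"turn": 0},
    {"gripper": 0,"travel": [0,0,-0.04],"turn": 0},
    {"gripper": 0,"travel": [0,0,-0.06],"turn": 0},
    {"gripper": 0,"travel": [0,0,-0.08],"turn": 0},
    {"gripper": 0,"travel": [0,0,-0.1],"turn": 0},
    {"gripper": 0,"travel": [0,0,-0.12],"turn": 0},
    {"gripper": 0,"travel": [0,0,-0.14],"turn": 0},
    {"gripper": 0,"travel": [0,0,-0.14],"turn": 0}
  ]
}}

```text
t: 4.15
tool_pos: [465.4, -176.2, 122.6]
tool_rot: [0.825, 0.565, -0.002, -0.001]
contact_force: [-0.7, 0.2, 0.4]
gripper_width: 0.4
```

>>> {"name": "drive_tool", "arguments": {
  "motion": [
    {"gripper": 0,"travel": [0,0,-0.01],"turn": 0},
    {"gripper": 0,"travel": [0,0,-0.02],"turn": 0},
    {"gripper": 0,"travel": [0,0,-0.03],"turn": 0},
    {"gripper": 0,"travel": [0,0,-0.04],"turn": 0},
    {"gripper": 0,"travel": [0,0,-0.05],"turn": 0},
    {"gripper": 0,"travel": [0,0,-0.06],"turn": 0},
    {"gripper": 0,"travel": [0,0,-0.07],"turn": 0},
    {"gripper": 0,"travel": [0,0,-0.08],"turn": 0}
  ]
}}

```text
t: 4.95
tool_pos: [465.4, -176.2, 110.4]
tool_rot: [0.825, 0.565, -0.002, -0.001]
contact_force: [-0.2, -0.2, 0.2]
gripper_width: 0.5
```

Run:
```python
from h import *
c=wcam();print(c['s']['contact_force'],c['s']['joint_torque'],wproj(c,c['s']['tool_pos'])*1.5)
a=c['pixels'][130:290,180:420];s=capture('scene')['pixels'][150:260,180:290]
o=np.zeros((480,800,3),np.uint8);o[:347,:520]=cv2.resize(a,(520,347),interpolation=cv2.INTER_CUBIC);o[:280,520:]=cv2.resize(s,(280,280),interpolation=cv2.INTER_CUBIC)
cv2.imwrite('pics/w2.png',o)
```

```text
[-0.16293675 -0.23113959  0.17658317] [ 3.33636487e-02 -4.39000940e+01 -1.64651658e+00 -1.28168830e+01
 -4.63843520e-02  5.68613014e-02  9.79528326e-03] [386.72141248 330.24607292]
```

View pics/w2.png

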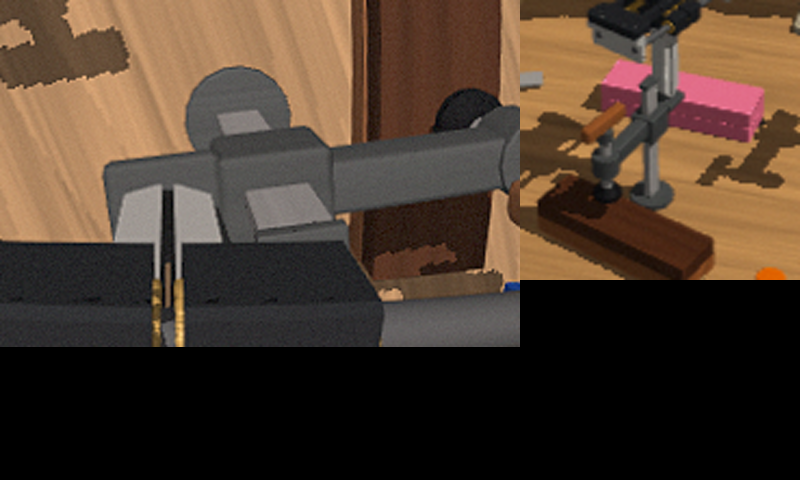

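The picture shows the finger tips on the heel (crop (165,215)). The jaw has come down and the pad is still a little above the boards, so I'll carry on slowly.

>>> {"name": "drive_tool", "arguments": {
  "motion": [
    {"gripper": 0,"travel": [0,0,-0.01],"turn": 0},
    {"gripper": 0,"travel": [0,0,-0.02],"turn": 0},
    {"gripper": 0,"travel": [0,0,-0.03],"turn": 0},
    {"gripper": 0,"travel": [0,0,-0.04],"turn": 0},
    {"gripper": 0,"travel": [0,0,-0.045],"turn": 0},
    {"gripper": 0,"travel": [0,0,-0.05],"turn": 0},
    {"gripper": 0,"travel": [0,0,-0.055],"turn": 0},
    {"gripper": 0,"travel": [0,0,-0.055],"turn": 0}
  ]
}}

```text
t: 5.85
tool_pos: [465.3, -176.2, 102.7]
tool_rot: [0.825, 0.565, -0.002, -0.001]
contact_force: [-1.5, 1.1, 6.1]
gripper_width: 0.8
```

>>> {"name": "drive_tool", "arguments": {
  "motion": [
    {"gripper": 0,"travel": [0,0,-0.002],"turn": 0},
    {"gripper": 0,"travel": [0,0,-0.004],"turn": 0},
    {"gripper": 0,"travel": [0,0,-0.006],"turn": 0},
    {"gripper": 0,"travel": [0,0,-0.008],"turn": 0},
    {"gripper": 0,"travel": [0,0,-0.01],"turn": 0},
    {"gripper": 0,"travel": [0,0,-0.012],"turn": 0},
    {"gripper": 0,"travel": [0,0,-0.014],"turn": 0},
    {"gripper": 0,"travel": [0,0,-0.014],"turn": 0}
  ]
}}

```text
t: 6.65
tool_pos: [465.3, -176.2, 101.1]
tool_rot: [0.825, 0.565, -0.002, -0.001]
contact_force: [-1.4, 0.4, 8.3]
gripper_width: 0.2
```

>>> {"name": "drive_tool", "arguments": {
  "motion": [
    {"gripper": 0,"travel": [0,0,-0.002],"turn": 0},
    {"gripper": 0,"travel": [0,0,-0.004],"turn": 0},
    {"gripper": 0,"travel": [0,0,-0.006],"turn": 0},
    {"gripper": 0,"travel": [0,0,-0.008],"turn": 0},
    {"gripper": 0,"travel": [0,0,-0.01],"turn": 0},
    {"gripper": 0,"travel": [0,0,-0.012],"turn": 0},
    {"gripper": 0,"travel": [0,0,-0.014],"turn": 0},
    {"gripper": 0,"travel": [0,0,-0.014],"turn": 0}
  ]
}}

```text
t: 7.45
tool_pos: [465.3, -176.2, 99.6]
tool_rot: [0.825, 0.565, -0.002, -0.001]
contact_force: [-1.9, 0.7, 7.0]
gripper_width: 0.4
```

>>> {"name": "drive_tool", "arguments": {
  "motion": [
    {"gripper": 0,"travel": [0,0,-0.002],"turn": 0},
    {"gripper": 0,"travel": [0,0,-0.004],"turn": 0},
    {"gripper": 0,"travel": [0,0,-0.006],"turn": 0},
    {"gripper": 0,"travel": [0,0,-0.008],"turn": 0},
    {"gripper": 0,"travel": [0,0,-0.01],"turn": 0},
    {"gripper": 0,"travel": [0,0,-0.012],"turn": 0},
    {"gripper": 0,"travel": [0,0,-0.014],"turn": 0},
    {"gripper": 0,"travel": [0,0,-0.014],"turn": 0}
  ]
}}

```text
t: 8.25
tool_pos: [465.3, -176.2, 98.1]
tool_rot: [0.825, 0.565, -0.002, -0.001]
contact_force: [-0.4, 0.4, 7.4]
gripper_width: 0.5
```

>>> {"name": "drive_tool", "arguments": {
  "motion": [
    {"gripper": 0,"travel": [0,0,-0.002],"turn": 0},
    {"gripper": 0,"travel": [0,0,-0.004],"turn": 0},
    {"gripper": 0,"travel": [0,0,-0.006],"turn": 0},
    {"gripper": 0,"travel": [0,0,-0.008],"turn": 0},
    {"gripper": 0,"travel": [0,0,-0.01],"turn": 0},
    {"gripper": 0,"travel": [0,0,-0.012],"turn": 0},
    {"gripper": 0,"travel": [0,0,-0.014],"turn": 0},
    {"gripper": 0,"travel": [0,0,-0.014],"turn": 0}
  ]
}}

```text
t: 9.05
tool_pos: [465.3, -176.2, 96.6]
tool_rot: [0.825, 0.565, -0.002, -0.001]
contact_force: [-2.1, 1.0, 6.8]
gripper_width: 0.6
```

Run:
```python
from h import *
c=wcam();print(c['s']['contact_force'])
a=c['pixels'][130:290,180:420];s=capture('scene')['pixels'][170:250,180:260]
o=np.zeros((400,800,3),np.uint8);o[:267,:400]=cv2.resize(a,(400,267),interpolation=cv2.INTER_CUBIC);o[:,400:]=cv2.resize(s,(400,400),interpolation=cv2.INTER_CUBIC)
cv2.imwrite('pics/w3.png',o)
```

```text
[-2.08050033  1.01870703  6.80592886]
```

View pics/w3.png

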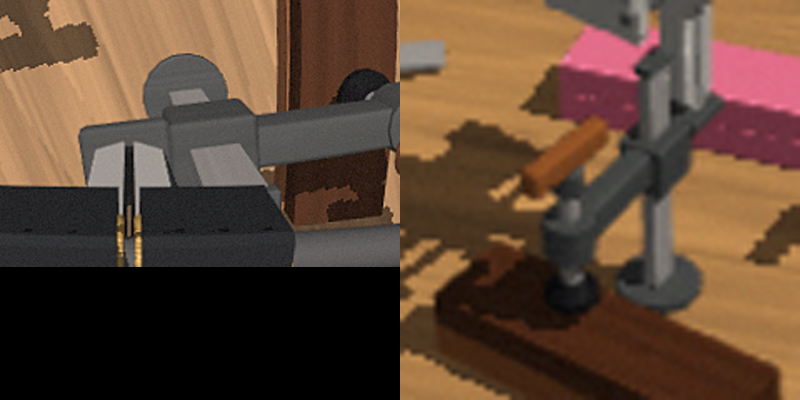

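Run:
```python
from h import *
import pickle
cs=pickle.load(open('c0.pkl','rb'));S0=cs['scene'];S=capture('scene')
for c in (S0,S):
    h=cv2.cvtColor(c['pixels'],cv2.COLOR_BGR2HSV).astype(int)
    m=((h[...,0]<14)&(h[...,1]>130)&(h[...,2]>90)).astype(np.uint8)
    m[:185]=0;m[215:]=0;m[:,:198]=0;m[:,230:]=0
    n,l,st,ce=cv2.connectedComponentsWithStats(m);k=1+np.argmax(st[1:,4]);print(st[k],ce[k])
    for z in (135,142,150,160,170):print(z,proj(c,(585,-206,z)))
for z in (96,100,105,110): print(z,proj(S,(585,-206,z-52)), 'pad bottom')
```

```text
[204 190  18  17 128] [212.9296875 197.125    ]
135 [214.22935065 207.48162   ]
142 [214.1144416  205.44493279]
150 [213.98223999 203.10174626]
160 [213.81565779 200.14918643]
170 [213.64757901 197.17010081]
[205 193  17  17 123] [213.21138211 200.25203252]
135 [214.22935065 207.48162   ]
142 [214.1144416  205.44493279]
150 [213.98223999 203.10174626]
160 [213.81565779 200.14918643]
170 [213.64757901 197.17010081]
96 [215.66093067 232.85543287] pad bottom
100 [215.60033551 231.78142346] pad bottom
105 [215.52430062 230.4337552 ] pad bottom
110 [215.44794055 229.08032319] pad bottom
```

Run:
```python
from h import *
import pickle
S=pickle.load(open('c0.pkl','rb'))['scene'];W0=pickle.load(open('w1.pkl','rb'))
def t2(a,d,b,e):
    s=np.linalg.lstsq(np.c_[d,-e],b-a,rcond=None)[0];x,y=a+s[0]*d,b+s[1]*e;return (x+y)/2,np.linalg.norm(x-y)
print('init heel corner',t2(*ray(S,244.3,186.2),*wray(W0,246,164)))
print('init handle',t2(*ray(S,212.9,197.1),*wray(W0,380.2,168.7)))
print('init cap',t2(*ray(S,180+204/4-.4,172+40/4-.4),*wray(W0,440/1.5,257/1.5)))
S1=capture('scene');W=wcam()
print('now heel corner',t2(*ray(S1,244.2,190),*wray(W,228,208)))
for z in (96,106,118):print(z,wproj(W,(453.4,-157.2,z)),proj(S1,(453.4,-157.2,z)))
print('tip', W['s']['tool_pos'],wproj(W,W['s']['tool_pos']),proj(S1,W['s']['tool_pos']))
cv2.imwrite('pics/w4.png',np.hstack([cv2.resize(W['pixels'][170:250,200:300],(440,352),interpolation=cv2.INTER_CUBIC),cv2.resize(S1['pixels'][165:215,215:265],(352,352),interpolation=cv2.INTER_CUBIC)]))
```

```text
init heel corner (array([ 453.52967769, -158.54452901,  125.03498681]), np.float64(2.310748573193146))
init handle (array([ 584.89958771, -206.79687471,  169.40840738]), np.float64(2.778574437900577))
init cap (array([ 498.85732764, -181.26185953,  166.48547581]), np.float64(9.4572576329116))
now heel corner (array([ 451.92693806, -158.98844198,  109.78972641]), np.float64(3.290517188017233))
96 [232.03658989 201.53157112] [245.21962291 194.28418535]
106 [230.76531452 205.39930582] [245.19505674 191.550906  ]
118 [229.07082906 210.56780173] [245.16531109 188.2413471 ]
tip [ 465.27017346 -176.20797167   96.55285416] [257.81538963 220.16374595] [237.88736128 195.39012687]
```

View pics/w4.png

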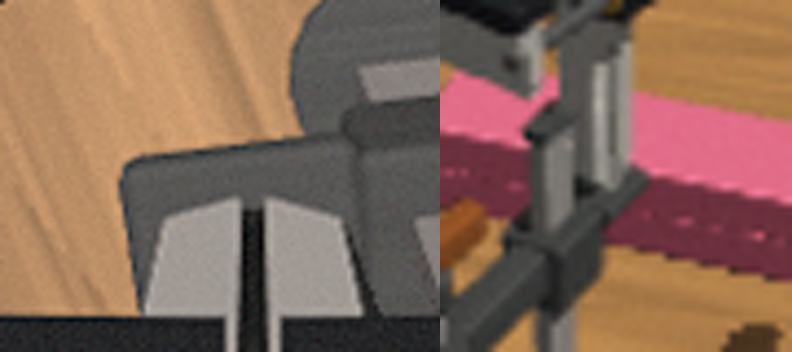

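The evidence so far is force steady at about 7 N, which is sliding friction, and the handle moving down with the tip. The pad has not borne yet, so I keep pushing and let the force rise tell me when it does.

>>> {"name": "drive_tool", "arguments": {
  "motion": [
    {"gripper": 0,"travel": [0,0,-0.005],"turn": 0},
    {"gripper": 0,"travel": [0,0,-0.01],"turn": 0},
    {"gripper": 0,"travel": [0,0,-0.015],"turn": 0},
    {"gripper": 0,"travel": [0,0,-0.02],"turn": 0},
    {"gripper": 0,"travel": [0,0,-0.025],"turn": 0},
    {"gripper": 0,"travel": [0,0,-0.03],"turn": 0},
    {"gripper": 0,"travel": [0,0,-0.03],"turn": 0},
    {"gripper": 0,"travel": [0,0,-0.03],"turn": 0}
  ]
}}

```text
t: 10.1
tool_pos: [465.3, -176.2, 92.6]
tool_rot: [0.825, 0.565, -0.002, -0.001]
contact_force: [-1.6, 1.1, 6.1]
gripper_width: 1.0
```

```bash
cat > hz.py <<'E'
from h import *
c=capture('scene')
h=cv2.cvtColor(c['pixels'],cv2.COLOR_BGR2HSV).astype(int)
m=((h[...,0]<14)&(h[...,1]>130)&(h[...,2]>90)).astype(np.uint8)
m[:185]=0;m[218:]=0;m[:,:198]=0;m[:,230:]=0
n,l,st,ce=cv2.connectedComponentsWithStats(m);k=1+np.argmax(st[1:,4])
zs=np.arange(120,180,.5);print('handle px',ce[k],'z~',zs[np.argmin([abs(proj(c,(585,-206,z))[1]-ce[k][1]) for z in zs])],sensors.get_state()['contact_force'])
E
python3 hz.py
python3 - <<'E'
from h import *
import pickle
C=pickle.load(open('c0.pkl','rb'));W=pickle.load(open('w1.pkl','rb'))
a,d=ray(C['top'],278.1,144.3);b,e=wray(W,380.2,168.7)
s=np.linalg.lstsq(np.c_[d,-e],b-a,rcond=None)[0];print('top+wrist handle',a+s[0]*d,b+s[1]*e)
for p in [(588.3,-290.9,44),(650,-102.5,44),(529,-269.5,44)]:print('board corner scene px',proj(C['scene'],p)*800/512)
E
```

```text
handle px [213.08870968 201.60483871] z~ 155.0 [-1.01205266  0.94379299  6.68389625]
top+wrist handle [ 587.66206889 -207.06454053  162.09249532] [ 587.20387438 -207.51432942  162.06077276]
board corner scene px [292.52825268 356.66151647]
board corner scene px [381.58294988 398.69273893]
board corner scene px [314.92665604 338.99848691]
```

>>> {"name": "drive_tool", "arguments": {
  "motion": [
    {"gripper": 0,"travel": [0,0,-0.004],"turn": 0},
    {"gripper": 0,"travel": [0,0,-0.008],"turn": 0},
    {"gripper": 0,"travel": [0,0,-0.012],"turn": 0},
    {"gripper": 0,"travel": [0,0,-0.016],"turn": 0},
    {"gripper": 0,"travel": [0,0,-0.02],"turn": 0},
    {"gripper": 0,"travel": [0,0,-0.022],"turn": 0},
    {"gripper": 0,"travel": [0,0,-0.022],"turn": 0},
    {"gripper": 0,"travel": [0,0,-0.022],"turn": 0}
  ]
}}

```text
t: 10.95
tool_pos: [465.3, -176.2, 89.8]
tool_rot: [0.825, 0.565, -0.002, -0.0]
contact_force: [-0.6, 1.2, 7.0]
gripper_width: 0.8
```

>>> {"name": "drive_tool", "arguments": {
  "motion": [
    {"gripper": 0,"travel": [0,0,-0.004],"turn": 0},
    {"gripper": 0,"travel": [0,0,-0.008],"turn": 0},
    {"gripper": 0,"travel": [0,0,-0.012],"turn": 0},
    {"gripper": 0,"travel": [0,0,-0.016],"turn": 0},
    {"gripper": 0,"travel": [0,0,-0.02],"turn": 0},
    {"gripper": 0,"travel": [0,0,-0.022],"turn": 0},
    {"gripper": 0,"travel": [0,0,-0.022],"turn": 0},
    {"gripper": 0,"travel": [0,0,-0.022],"turn": 0}
  ]
}}

```text
t: 11.75
tool_pos: [465.2, -176.3, 87.1]
tool_rot: [0.825, 0.565, -0.002, -0.0]
contact_force: [-1.1, -0.5, 7.3]
gripper_width: 0.3
```

```bash
python3 hz.py
python3 - <<'E'
from h import *
S=capture('scene');W=wcam()
cv2.imwrite('pics/w5.png',np.hstack([cv2.resize(W['pixels'][130:250,200:320],(400,400),interpolation=cv2.INTER_CUBIC),cv2.resize(S['pixels'][175:245,190:260],(400,400),interpolation=cv2.INTER_CUBIC)]))
E
```

```text
handle px [213.16101695 203.20338983] z~ 149.5 [-1.27618381  1.2359751   7.76768611]
```

View pics/w5.png

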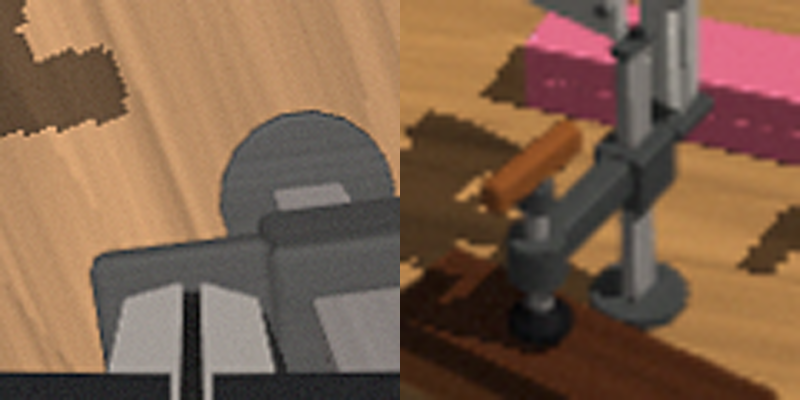

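The fingertip edge appears at (254,215.5), about 7 px lower than the reported TCP would put it. So the real tips sit about 16 mm above the reported TCP. That puts the heel at about 103 mm, with about 3 mm left to go, which agrees with the handle height.

>>> {"name": "drive_tool", "arguments": {
  "motion": [
    {"gripper": 0,"travel": [0,0,-0.004],"turn": 0},
    {"gripper": 0,"travel": [0,0,-0.008],"turn": 0},
    {"gripper": 0,"travel": [0,0,-0.012],"turn": 0},
    {"gripper": 0,"travel": [0,0,-0.014],"turn": 0},
    {"gripper": 0,"travel": [0,0,-0.016],"turn": 0},
    {"gripper": 0,"travel": [0,0,-0.016],"turn": 0},
    {"gripper": 0,"travel": [0,0,-0.016],"turn": 0},
    {"gripper": 0,"travel": [0,0,-0.016],"turn": 0}
  ]
}}

```text
t: 12.7
tool_pos: [465.3, -176.2, 85.2]
tool_rot: [0.825, 0.565, -0.002, -0.0]
contact_force: [-1.3, 0.5, 8.4]
gripper_width: 0.6
```

>>> {"name": "drive_tool", "arguments": {
  "motion": [
    {"gripper": 0,"travel": [0,0,-0.003],"turn": 0},
    {"gripper": 0,"travel": [0,0,-0.006],"turn": 0},
    {"gripper": 0,"travel": [0,0,-0.009],"turn": 0},
    {"gripper": 0,"travel": [0,0,-0.012],"turn": 0},
    {"gripper": 0,"travel": [0,0,-0.012],"turn": 0},
    {"gripper": 0,"travel": [0,0,-0.012],"turn": 0},
    {"gripper": 0,"travel": [0,0,-0.012],"turn": 0},
    {"gripper": 0,"travel": [0,0,-0.012],"turn": 0}
  ]
}}

```text
t: 13.5
tool_pos: [465.3, -176.3, 83.9]
tool_rot: [0.825, 0.565, -0.002, -0.0]
contact_force: [-2.2, 0.4, 8.2]
gripper_width: 0.2
```

>>> {"name": "drive_tool", "arguments": {
  "motion": [
    {"gripper": 0,"travel": [0,0,-0.003],"turn": 0},
    {"gripper": 0,"travel": [0,0,-0.006],"turn": 0},
    {"gripper": 0,"travel": [0,0,-0.009],"turn": 0},
    {"gripper": 0,"travel": [0,0,-0.012],"turn": 0},
    {"gripper": 0,"travel": [0,0,-0.012],"turn": 0},
    {"gripper": 0,"travel": [0,0,-0.012],"turn": 0},
    {"gripper": 0,"travel": [0,0,-0.012],"turn": 0},
    {"gripper": 0,"travel": [0,0,-0.012],"turn": 0}
  ]
}}

```text
t: 14.3
tool_pos: [465.3, -176.3, 82.7]
tool_rot: [0.825, 0.565, -0.002, 0.0]
contact_force: [-0.8, 0.4, 6.3]
gripper_width: 0.2
```

```bash
python3 hz.py
```

```text
handle px [213.23893805 204.59292035] z~ 145.0 [-2.01066591  0.61571583  6.69220546]
```

>>> {"name": "drive_tool", "arguments": {
  "motion": [
    {"gripper": 0,"travel": [0,0,-0.003],"turn": 0},
    {"gripper": 0,"travel": [0,0,-0.006],"turn": 0},
    {"gripper": 0,"travel": [0,0,-0.009],"turn": 0},
    {"gripper": 0,"travel": [0,0,-0.012],"turn": 0},
    {"gripper": 0,"travel": [0,0,-0.014],"turn": 0},
    {"gripper": 0,"travel": [0,0,-0.014],"turn": 0},
    {"gripper": 0,"travel": [0,0,-0.014],"turn": 0},
    {"gripper": 0,"travel": [0,0,-0.014],"turn": 0}
  ]
}}

```text
t: 15.15
tool_pos: [465.3, -176.2, 81.1]
tool_rot: [0.825, 0.565, -0.002, 0.0]
contact_force: [-1.9, 0.6, 7.8]
gripper_width: 0.6
```

>>> {"name": "drive_tool", "arguments": {
  "motion": [
    {"gripper": 0,"travel": [0,0,-0.003],"turn": 0},
    {"gripper": 0,"travel": [0,0,-0.006],"turn": 0},
    {"gripper": 0,"travel": [0,0,-0.009],"turn": 0},
    {"gripper": 0,"travel": [0,0,-0.012],"turn": 0},
    {"gripper": 0,"travel": [0,0,-0.012],"turn": 0},
    {"gripper": 0,"travel": [0,0,-0.012],"turn": 0},
    {"gripper": 0,"travel": [0,0,-0.012],"turn": 0},
    {"gripper": 0,"travel": [0,0,-0.012],"turn": 0}
  ]
}}

```text
t: 15.95
tool_pos: [465.2, -176.2, 79.9]
tool_rot: [0.825, 0.565, -0.002, 0.0]
contact_force: [-1.0, -0.8, 8.0]
gripper_width: 0.8
```

>>> {"name": "drive_tool", "arguments": {
  "motion": [
    {"gripper": 0,"travel": [0,0,-0.003],"turn": 0},
    {"gripper": 0,"travel": [0,0,-0.006],"turn": 0},
    {"gripper": 0,"travel": [0,0,-0.009],"turn": 0},
    {"gripper": 0,"travel": [0,0,-0.012],"turn": 0},
    {"gripper": 0,"travel": [0,0,-0.014],"turn": 0},
    {"gripper": 0,"travel": [0,0,-0.014],"turn": 0},
    {"gripper": 0,"travel": [0,0,-0.014],"turn": 0},
    {"gripper": 0,"travel": [0,0,-0.014],"turn": 0}
  ]
}}

```text
t: 16.75
tool_pos: [465.0, -176.2, 78.6]
tool_rot: [0.825, 0.565, -0.002, 0.0]
contact_force: [-2.4, 0.9, 9.8]
gripper_width: 0.2
```

```bash
python3 hz.py
```

```text
handle px [213.3826087  205.02608696] z~ 143.5 [-2.36061273  0.85556782  9.68969499]
```

The handle has nearly stopped (143.5) while the tip still moves, and the force is rising, so the pad is bearing.

>>> {"name": "drive_tool", "arguments": {
  "motion": [
    {"gripper": 0,"travel": [0,0,-0.003],"turn": 0},
    {"gripper": 0,"travel": [0,0,-0.006],"turn": 0},
    {"gripper": 0,"travel": [0,0,-0.008],"turn": 0},
    {"gripper": 0,"travel": [0,0,-0.01],"turn": 0},
    {"gripper": 0,"travel": [0,0,-0.01],"turn": 0},
    {"gripper": 0,"travel": [0,0,-0.01],"turn": 0},
    {"gripper": 0,"travel": [0,0,-0.01],"turn": 0},
    {"gripper": 0,"travel": [0,0,-0.01],"turn": 0}
  ]
}}

```text
t: 17.6
tool_pos: [465.0, -176.2, 78.0]
tool_rot: [0.825, 0.565, -0.002, 0.001]
contact_force: [-3.0, 1.9, 11.7]
gripper_width: 0.3
```

>>> {"name": "drive_tool", "arguments": {
  "motion": [
    {"gripper": 0,"travel": [0,0,-0.004],"turn": 0},
    {"gripper": 0,"travel": [0,0,-0.008],"turn": 0},
    {"gripper": 0,"travel": [0,0,-0.012],"turn": 0},
    {"gripper": 0,"travel": [0,0,-0.016],"turn": 0},
    {"gripper": 0,"travel": [0,0,-0.018],"turn": 0},
    {"gripper": 0,"travel": [0,0,-0.02],"turn": 0},
    {"gripper": 0,"travel": [0,0,-0.02],"turn": 0},
    {"gripper": 0,"travel": [0,0,-0.02],"turn": 0}
  ]
}}

```text
t: 18.4
tool_pos: [464.8, -176.2, 76.2]
tool_rot: [0.825, 0.565, -0.003, 0.001]
contact_force: [-3.0, 1.7, 15.3]
gripper_width: 0.2
```

>>> {"name": "drive_tool", "arguments": {
  "motion": [
    {"gripper": 0,"travel": [0,0,-0.004],"turn": 0},
    {"gripper": 0,"travel": [0,0,-0.008],"turn": 0},
    {"gripper": 0,"travel": [0,0,-0.012],"turn": 0},
    {"gripper": 0,"travel": [0,0,-0.016],"turn": 0},
    {"gripper": 0,"travel": [0,0,-0.02],"turn": 0},
    {"gripper": 0,"travel": [0,0,-0.024],"turn": 0},
    {"gripper": 0,"travel": [0,0,-0.024],"turn": 0},
    {"gripper": 0,"travel": [0,0,-0.024],"turn": 0}
  ]
}}

```text
t: 19.2
tool_pos: [464.6, -176.1, 74.1]
tool_rot: [0.825, 0.565, -0.003, 0.001]
contact_force: [-4.5, 1.1, 17.2]
gripper_width: 0.5
```

```bash
python3 hz.py
```

```text
handle px [213.64655172 205.12931034] z~ 143.0 [-4.32238981  1.93263639 17.43101169]
```

Binding is achieved: 17 N, with the heel about 5 mm below first contact (about 2.4° tilt) and the handle height steady. I release upward and go to the handle.

>>> {"name": "drive_tool", "arguments": {
  "motion": [
    {"gripper": 0,"travel": [0,0,0.1],"turn": 0},
    {"gripper": 0,"travel": [0,0,0.3],"turn": 0},
    {"gripper": 0,"travel": [0,0,0.5],"turn": 0},
    {"gripper": 0.3,"travel": [0,0,0.7],"turn": 0},
    {"gripper": 0.6,"travel": [0,0,0.85],"turn": 0.2},
    {"gripper": 0.6,"travel": [0,0,0.9],"turn": 0.5},
    {"gripper": 0.6,"travel": [0,0,0.9],"turn": 0.78},
    {"gripper": 0.6,"travel": [0,0,0.9],"turn": 1}
  ]
}}

```text
t: 20.05
tool_pos: [464.8, -176.3, 209.4]
tool_rot: [0.648, 0.761, -0.002, 0.002]
contact_force: [-0.5, -0.1, -1.2]
gripper_width: 36.9
```

>>> {"name": "drive_tool", "arguments": {
  "motion": [
    {"gripper": 0.6,"travel": [0.1,-0.03,0],"turn": 0.25},
    {"gripper": 0.6,"travel": [0.2,-0.06,0],"turn": 0.5},
    {"gripper": 0.6,"travel": [0.35,-0.09,0],"turn": 0.75},
    {"gripper": 0.6,"travel": [0.5,-0.12,0],"turn": 1},
    {"gripper": 0.6,"travel": [0.65,-0.16,0],"turn": 1},
    {"gripper": 0.6,"travel": [0.8,-0.2,0],"turn": 1},
    {"gripper": 0.6,"travel": [0.8,-0.2,0],"turn": 1},
    {"gripper": 0.6,"travel": [0.8,-0.2,0],"turn": 1}
  ]
}}

```text
t: 20.85
tool_pos: [584.0, -205.9, 208.7]
tool_rot: [0.429, 0.903, -0.002, 0.002]
contact_force: [-0.8, 0.3, -0.6]
gripper_width: 56.2
```

>>> {"name": "drive_tool", "arguments": {
  "motion": [
    {"gripper": 0.6,"travel": [0,0,0],"turn": 0.25},
    {"gripper": 0.6,"travel": [0,0,0],"turn": 0.5},
    {"gripper": 0.6,"travel": [0,0,0],"turn": 0.75},
    {"gripper": 0.6,"travel": [0,0,0],"turn": 1},
    {"gripper": 0.6,"travel": [0,0,0],"turn": 1},
    {"gripper": 0.6,"travel": [0,0,0],"turn": 1},
    {"gripper": 0.6,"travel": [0,0,0],"turn": 1},
    {"gripper": 0.6,"travel": [0,0,0],"turn": 1}
  ]
}}

```text
t: 21.65
tool_pos: [583.8, -205.8, 208.8]
tool_rot: [0.181, 0.983, -0.001, 0.002]
contact_force: [0.7, 0.2, -0.1]
gripper_width: 56.8
```

```bash
python3 hz.py
python3 - <<'E'
from h import *
import pickle
W=wcam();pickle.dump(W,open('w6.pkl','wb'));s=W['s']
print(s['t'],s['q'],s['tool_pos'],s['contact_force'],Rn.from_quat(s['tool_rot']).as_matrix()[:,0])
print('tcp px',wproj(W,s['tool_pos'])*1.5)
cv2.imwrite('pics/w6.png',cv2.resize(W['pixels'],(768,576),interpolation=cv2.INTER_CUBIC))
E
```

```text
handle px [213.65217391 205.08695652] z~ 143.0 [ 0.48452577  0.19354566 -0.09131961]
21.7 [ 0.67163844  0.6223165  -0.63623075  1.57344577  0.40748782  1.07654993
  1.13697282] [ 583.93191166 -205.81351256  208.76016655] [ 0.48452577  0.19354566 -0.09131961] [-0.9342723   0.35652627 -0.00492906]
tcp px [384.26898809 329.79685965]
```

View pics/w6.png

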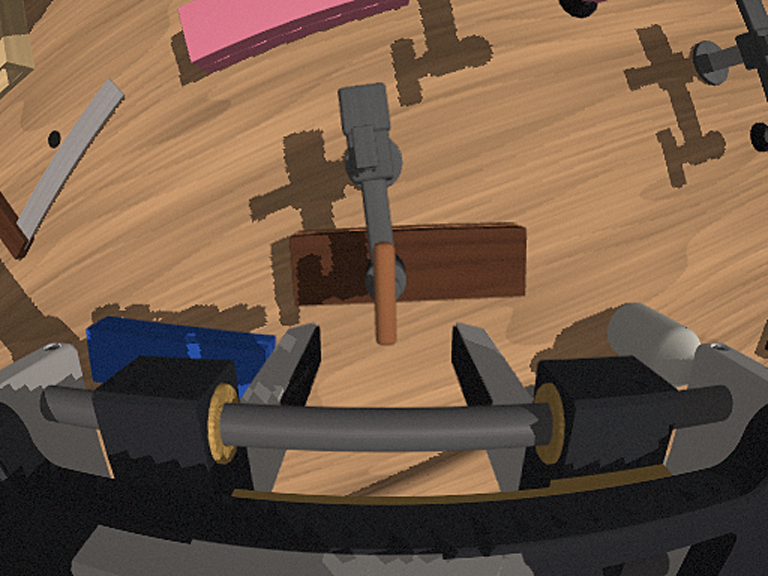

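The wrist view shows the handle at (385,243)–(387,343), parallel to the tool x axis, with the fingers straddling it at tips (320,327) and (453,325). The boards are unmoved.

Run:
```python
from h import *
import pickle
c=pickle.load(open('w6.pkl','rb'))
h=cv2.cvtColor(c['pixels'],cv2.COLOR_BGR2HSV).astype(int)
m=((h[...,0]<14)&(h[...,1]>110)&(h[...,2]>110)).astype(np.uint8);m[:155]=0;m[235:]=0;m[:,:246]=0;m[:,268:]=0
n,l,st,ce=cv2.connectedComponentsWithStats(m);k=1+np.argmax(st[1:,4]);print(st[k],ce[k])
ys,xs=np.where(l==k)
for z in (142,147):
    H=np.array([wonz(c,x,y,z)[:2] for x,y in zip(xs,ys)]);print(z,cv2.minAreaRect(H.astype(np.float32)))
for p in [(526,228),(525,294),(292,303),(291,237)]:print('board',wonz(c,p[0]/1.5,p[1]/1.5,44))
```

```text
[251 163  14  68 783] [257.38058748 195.83014049]
142 ((584.755126953125, -205.08380126953125), (11.584247589111328, 63.9951171875), 70.7298583984375)
147 ((583.5770263671875, -204.6297149658203), (11.366140365600586, 62.79023742675781), 70.72984313964844)
board [594.87388339 -82.99625201  44.        ]
board [ 649.29727174 -101.08656135   44.        ]
board [ 584.73882526 -291.80675091   44.        ]
board [ 532.3185334  -270.00344514   44.        ]
```

>>> {"name": "drive_tool", "arguments": {
  "motion": [
    {"gripper": 0.6,"travel": [0.005,0.004,-0.1],"turn": 0.04},
    {"gripper": 0.6,"travel": [0.005,0.004,-0.2],"turn": 0.04},
    {"gripper": 0.6,"travel": [0.005,0.004,-0.3],"turn": 0.04},
    {"gripper": 0.6,"travel": [0.005,0.004,-0.4],"turn": 0.04},
    {"gripper": 0.6,"travel": [0.005,0.004,-0.5],"turn": 0.04},
    {"gripper": 0.6,"travel": [0.005,0.004,-0.55],"turn": 0.04},
    {"gripper": 0.6,"travel": [0.005,0.004,-0.59],"turn": 0.04},
    {"gripper": 0.6,"travel": [0.005,0.004,-0.59],"turn": 0.04}
  ]
}}

```text
t: 22.55
tool_pos: [584.4, -205.1, 119.5]
tool_rot: [0.171, 0.985, -0.001, 0.002]
contact_force: [-0.2, 0.3, 0.1]
gripper_width: 56.4
```

>>> {"name": "drive_tool", "arguments": {
  "motion": [
    {"gripper": 0.25,"travel": [0,0,0],"turn": 0},
    {"gripper": 0.2,"travel": [0,0,0],"turn": 0},
    {"gripper": 0.15,"travel": [0,0,0],"turn": 0},
    {"gripper": 0.1,"travel": [0,0,0],"turn": 0},
    {"gripper": 0,"travel": [0,0,0],"turn": 0},
    {"gripper": 0,"travel": [0,0,0],"turn": 0},
    {"gripper": 0,"travel": [0,0,0],"turn": 0},
    {"gripper": 0,"travel": [0,0,0],"turn": 0}
  ],
  "squeeze": 20
}}

```text
t: 23.35
tool_pos: [584.3, -205.7, 119.7]
tool_rot: [0.171, 0.985, -0.002, 0.002]
contact_force: [-1.1, -2.3, 1.3]
gripper_width: 12.9
```

>>> {"name": "drive_tool", "arguments": {
  "motion": [
    {"gripper": 0,"travel": [0,0,0],"turn": -0.15},
    {"gripper": 0,"travel": [0,0,0],"turn": -0.3},
    {"gripper": 0,"travel": [0,0,0],"turn": -0.45},
    {"gripper": 0,"travel": [0,0,0],"turn": -0.6},
    {"gripper": 0,"travel": [0,0,0],"turn": -0.75},
    {"gripper": 0,"travel": [0,0,0],"turn": -0.9},
    {"gripper": 0,"travel": [0,0,0],"turn": -1},
    {"gripper": 0,"travel": [0,0,0],"turn": -1}
  ]
}}

```text
t: 24.15
tool_pos: [584.5, -205.8, 119.6]
tool_rot: [0.42, 0.907, -0.002, 0.002]
contact_force: [-0.9, -1.1, 0.6]
gripper_width: 12.5
```

>>> {"name": "drive_tool", "arguments": {
  "motion": [
    {"gripper": 0,"travel": [0,0,0],"turn": -0.15},
    {"gripper": 0,"travel": [0,0,0],"turn": -0.3},
    {"gripper": 0,"travel": [0,0,0],"turn": -0.45},
    {"gripper": 0,"travel": [0,0,0],"turn": -0.6},
    {"gripper": 0,"travel": [0,0,0],"turn": -0.75},
    {"gripper": 0,"travel": [0,0,0],"turn": -0.9},
    {"gripper": 0,"travel": [0,0,0],"turn": -1},
    {"gripper": 0,"travel": [0,0,0],"turn": -1}
  ]
}}

```text
t: 24.95
tool_pos: [584.4, -206.1, 119.6]
tool_rot: [0.64, 0.768, -0.003, 0.001]
contact_force: [-1.5, -2.4, 0.4]
gripper_width: 12.4
```

>>> {"name": "drive_tool", "arguments": {
  "motion": [
    {"gripper": 0,"travel": [0,0,0],"turn": -0.15},
    {"gripper": 0,"travel": [0,0,0],"turn": -0.3},
    {"gripper": 0,"travel": [0,0,0],"turn": -0.45},
    {"gripper": 0,"travel": [0,0,0],"turn": -0.6},
    {"gripper": 0,"travel": [0,0,0],"turn": -0.75},
    {"gripper": 0,"travel": [0,0,0],"turn": -0.9},
    {"gripper": 0,"travel": [0,0,0],"turn": -1},
    {"gripper": 0,"travel": [0,0,0],"turn": -1}
  ]
}}

```text
t: 25.75
tool_pos: [584.0, -206.3, 119.5]
tool_rot: [0.817, 0.577, -0.003, 0.0]
contact_force: [-0.7, -0.8, 1.1]
gripper_width: 12.9
```

>>> {"name": "drive_tool", "arguments": {
  "motion": [
    {"gripper": 0.5,"travel": [0,0,0],"turn": 0},
    {"gripper": 0.5,"travel": [0,0,0],"turn": 0},
    {"gripper": 0.5,"travel": [0,0,0],"turn": 0},
    {"gripper": 0.5,"travel": [0,0,0],"turn": 0},
    {"gripper": 0.5,"travel": [0,0,0.15],"turn": 0},
    {"gripper": 0.5,"travel": [0,0,0.35],"turn": 0},
    {"gripper": 0.5,"travel": [0,0,0.6],"turn": 0},
    {"gripper": 0.5,"travel": [0,0,0.8],"turn": 0}
  ]
}}

```text
t: 26.55
tool_pos: [584.4, -206.2, 241.5]
tool_rot: [0.817, 0.577, -0.003, 0.001]
contact_force: [0.8, 0.2, 0.3]
gripper_width: 46.9
```

Run:
```python
from h import *
W=wcam();s=W['s'];S=capture('scene')
print(s['t'],s['tool_pos'],s['contact_force'])
for n,z in (('h',142),):pass
h=cv2.cvtColor(W['pixels'],cv2.COLOR_BGR2HSV).astype(int)
p=np.hstack([cv2.resize(W['pixels'],(512,384)),cv2.resize(S['pixels'][170:255,185:249],(288,384),interpolation=cv2.INTER_CUBIC)])
cv2.imwrite('pics/w7.png',p)
import pickle;pickle.dump(W,open('w7.pkl','wb'))
```

```text
26.55 [ 584.44300077 -206.19196519  241.48388805] [0.75288075 0.18936996 0.27888815]
```

View pics/w7.png

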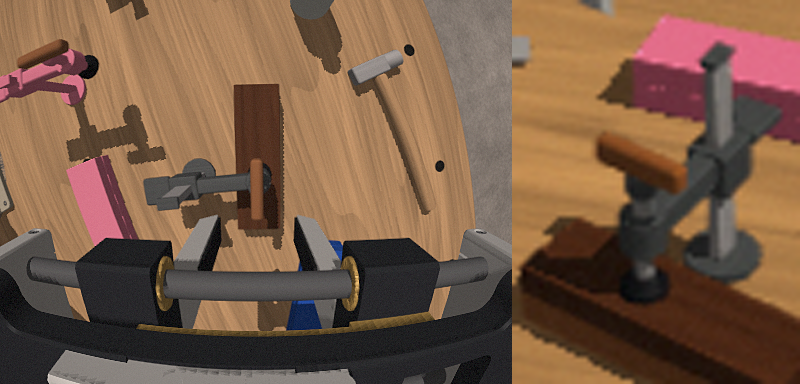

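The handle now stands across the arm at (257,160)–(257,219), the pad is on the boards, and the fingers are clear. A final numeric check, then hand in.

Run:
```python
from h import *
import pickle
c=pickle.load(open('w7.pkl','rb'))
for p in [(235,85),(279,84),(281,228),(238,227)]:print('board',wonz(c,*p,44)[:2])
a,b=wonz(c,257,160,147),wonz(c,257.5,219,147);print('handle yaw',np.degrees(np.arctan2(a[1]-b[1],a[0]-b[0])),(a+b)/2,np.linalg.norm(a-b))
workorder.hand_in()
```

```text
board [596.19706962 -84.15812211]
board [ 651.24526673 -102.30802595]
board [ 589.48276909 -291.14063596]
board [ 532.53831066 -269.27006551]
handle yaw 70.90441414211874 [ 584.08478023 -205.90251631  147.        ] 61.38843222913907
the job is handed in; nothing more can be done
```

I pushed the heel of the clamp over the dark boards down until its pad bore on them and the jaw bound. Then I turned its T-handle about a quarter turn clockwise, let go, lifted clear and handed the job in at about 26.6 s.

- **Binding:** the jaw slid at about 7–8 N, then the push rose to about 17 N. The handle's height stayed at about 143 mm while the heel went about 5 mm further down, which I estimate as roughly 2.4° of tilt.
- **Quarter turn:** the tool turned 89.8°, and in the images the handle went from about -19.5° to -109° (seen as 71°), so it did not slip in the grip.
- **Boards:** the corners measured before and after agree within a few mm. Two corners agree to about 1–2 mm. The other two were partly hidden or hard to see, and differ by up to 9 mm along an edge, which I put down to corner picking.
- **Release:** the contact force after letting go was below 1 N.

**Disagreement:** the finger tips touched about 16–20 mm higher than the reported TCP height. Camera views and the first contact with the heel both showed this. I allowed for it when pushing and gripping.

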